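# Nest the domed covers in the cellar store

## Robot

A 6-joint arm with a two-finger parallel gripper is mounted at the origin on the work surface. World frame = base frame: x ahead of the robot, y to its left, z up, the work surface at z = 0. Lengths are in m, angles in rad, forces in N, time in s.
With the tool pointing down it reaches from about 0.375 to 0.925 m from the base axis. Payload 5.7 kg.
Tool frame: the origin (TCP) lies midway between the tips of the shut fingers; the grasp point (between the pads) lies 19 mm behind it; z points along the fingers, x is the direction in which the jaws open and shut, and the axes are right-handed (so a half turn about z gives the same grasp; the last joint's range is limited). The gripper opens to 88 mm and grips with 3 to 60 N. Pads are 20 mm wide; open, the fingers measure 115 mm over their backs; the gripper's body (75 mm by 178 mm) begins 61 mm behind the grasp point.
Start: joints at [1.038, 0.359, 1.51, -0, 1.272, -0.115], TCP at [0.243, 0.548, 0.223] pointing down, gripper open.
Joint ranges: [-2.97, 2.97], [-1.01, 2.36], [0.21, 2.38], [-0.96, 4.11], [0.2, 2.71], [-2.98, 2.98]. Speed limits (rad/s): [2.39, 2.39, 3.14, 3.14, 3.14, 3.14].

## Interface

Orientations are given as a unit quaternion [x, y, z, w].
In Python, from bench import move_ptp, servo_line, goto_joints, move_gripper, sleep, inverse_kinematics, capture, PlanningError, close_job, spot_in, silhouettes, current_clock, current_joint_pos, current_qvel, current_joint_torque, current_position, current_orientation, current_force, current_torque, current_finger_gap gives the robot as it stands. Calls block until the motion is done:
- move_ptp(position, orientation): joint-space move of the TCP to a pose.
- servo_line(position, orientation=None, rate=0.15, contact_N=None): straight line of the TCP; orientation=None keeps the orientation; rate is the mean speed in m/s. With contact_N (N) it stops when the force on the tool has changed by that much, and returns True; else False.
- goto_joints(angles): joint-space move.
- move_gripper(opening): finger opening in m; the grip force is fixed at half the most; returns when the fingers have stopped.
- sleep(seconds).
- inverse_kinematics(position, orientation): joint angles nearest the present ones, or None.
- capture(name): name is "scene" or "top" or "wrist"; returns a dict with "image" (400x640x3 uint8, blue, green, red), "range_z" (400x640 float32, m along the optical axis (not along the pixel's ray), 0 where there is no reading), "intrinsics" (3x3 intrinsics, pixels), "R" (3x3) and "t" (3): a world point X has camera coordinates R X + t. Camera axes: x right, y down, z forward; pixel columns grow to the right and rows downward; lengths in m; the calibration is good to about 2 mm. A picture is of the moment at which its call begins.
A pose or a line that the arm cannot do raises PlanningError and nothing moves.
- close_job(): hands the job in, once; it reports no verdict.
Trained networks look in the newest picture that a camera, given by its name, has taken for a name from the list of things; names that differ only in an ending like _2 or _b are one class to them, and where a whole thing is asked for, a point or a joint stands for the part that bears it (a point fixed in the world has none). Each returns a list of dicts, best first, with "conf" (0 to 1); they miss things now and then, are a little off and sometimes report something else, mostly with a low value. They report only what shows in the picture. A call takes as long as a camera call. They do not tell look-alikes from the thing itself.
- spot_in(camera, query): "xy" ([column, row] in pixels, amid what is visible of it).
- silhouettes(camera, query): "region" (400x640 bool, what is visible of it) and "xy" ([column, row] in pixels, amid what is visible of it).
Readings, each from a call of its own:
- current_clock(): time.
- current_joint_pos(): joint angles.
- current_qvel(): joint speeds.
- current_joint_torque(): joint torques, N m.
- current_position(): TCP position.
- current_orientation(): TCP orientation.
- current_force(): force on the tool from outside, world axes, zero at the start.
- current_torque(): the same for the moment, N m.
- current_finger_gap(): finger opening in m.
Only numpy, scipy, OpenCV 4.12 (cv2) and the standard library are available. Lean on these libraries where they do the work, as an engineer would, in place of code of your own. Each camera call takes 0.05 s, during which the arm holds its last target. There are 200 camera calls.

## Task

Stow the three upside-down domed covers as one stack, each cupped in the next: first set the middle-sized cover into the large one, then the small cover into the middle one, each upright, roughly centred and resting fully on the floor of the one below. Set each down gently before letting go, without dropping or slamming it, keep the large cover about where it lies, and leave the little bowl with two ears where it stands.

Things in the scene. Friction and masses are not known exactly. Their poses are not given: they have to be found in the camera images.
- large_cover_mid (a point): The large, shallow knobless domed cover, dull aluminium, lying upside down, hollow side up: round, 190 mm across, 48 mm high, flat crown 76 mm across on the table. Rim: upright band 8 mm thick, 14 mm high, to pinch from above, one finger inside. Below it a 4 mm wall curves in to a flat floor 5 mm thick. 0.4 kg; stays as the bottom. Point: on its axis, half-way up; z points out of the open side.
- middle_cover_mid (a point): The middle-sized knobless domed cover, dull aluminium, lying upside down, hollow side up: round, 136 mm across, 56 mm high, flat crown 52 mm across on the table. Rim: upright band 8 mm thick, 14 mm high, to pinch from above, one finger inside. Below it a 4 mm wall curves in to a flat floor 5 mm thick. 0.2 kg. Nested, its rim stands 13 mm above the large one's. Point: on its axis, half-way up; z points out of the open side.
- small_cover_mid (a point): The small, deep knobless domed cover, dull aluminium, lying upside down, hollow side up: round, 80 mm across, 62 mm high, flat crown 32 mm across on the table. Rim: upright band 8 mm thick, 14 mm high, to pinch from above, one finger inside. Below it a 4 mm wall curves in to a flat floor 5 mm thick. 0.1 kg. Nested, its rim stands 11 mm above the middle one's. Point: on its axis, half-way up; z points out of the open side.
- bowl_mid (a point): A bystander: small footed bowl of the same dull aluminium, 100 mm across and 55 mm high, open upwards, thin-walled, with two flat ears sticking out on opposite sides of the rim (138 mm over the ears). The point is on its axis, half-way up. Not part of the stack.
There are look-alikes about, which are no part of the job. Leave any purple look-alike of the part that bears middle_cover_mid alone.

How it is judged:
By the outcome, as a careful person would: the job done as asked, in the order asked, and still so for the second after the job is handed in, with the robot touching nothing.
It also fails if it takes over 64 s, if anything falls off the work surface, if the arm or the gripper's body presses on something with over 40 N, if the wrist force passes 120 N, or if a joint passes its speed limit or range.

## Working session

There is one attempt and no reset: what is moved stays moved. The work goes in short steps, each a Python script; the robot and the scene stay as the last script left them, time stands still between calls to the robot, and variables do not carry over. Pictures are saved under pics/ and viewed, about 8 in all and at most 12, crops included, and the job is handed in when it is done.

```bash
ls; mkdir -p pics
cat > h.py <<'E'
import numpy as np, cv2
from bench import *
def cloud(c):
    K,R,t=np.array(c["intrinsics"]),np.array(c["R"]),np.array(c["t"])
    z=c["range_z"]; v,u=np.mgrid[:400,:640]
    P=np.stack([(u-K[0,2])/K[0,0]*z,(v-K[1,2])/K[1,1]*z,z],-1)
    W=(P-t)@R
    W[z<=0]=np.nan
    return W
E
python3 - <<'E'
from h import *
ims=[]
for n in("top","scene"):
    c=capture(n); ims.append(c["image"]); W=cloud(c)
    for q in("large_cover_mid","middle_cover_mid","small_cover_mid","bowl_mid"):
        for d in silhouettes(n,q):
            r=d["region"]; p=W[r]; p=p[~np.isnan(p[:,0])]
            if len(p)==0: print(n,q,d["xy"],d["conf"],"nodepth");continue
            print(n,q,np.round(d["xy"]),round(d["conf"],2),r.sum(),p.min(0).round(3),p.max(0).round(3),c["image"][r].mean(0).round())
cv2.imwrite("pics/a.png",ims[0]);cv2.imwrite("pics/b.png",ims[1])
print(current_clock(),current_position(),current_orientation())
E
```

```text
pics
top large_cover_mid [282. 163.] 0.6 5543 [ 0.4    0.007 -0.002] [0.597 0.195 0.053] [188. 203. 206.]
top middle_cover_mid [188. 288.] 0.84 3203 [ 0.151  0.23  -0.003] [0.288 0.388 0.06 ] [121.  54. 108.]
top middle_cover_mid [188. 117.] 0.63 2798 [0.534 0.257 0.001] [0.67  0.392 0.06 ] [164. 178. 182.]
top small_cover_mid [378. 115.] 0.95 1072 [ 0.567 -0.154 -0.002] [ 0.646 -0.066  0.066] [154. 167. 171.]
top bowl_mid [467. 150.] 0.83 1894 [ 0.461 -0.35  -0.003] [ 0.608 -0.253  0.06 ] [158. 171. 174.]
scene large_cover_mid [354. 224.] 0.78 3388 [ 0.402  0.006 -0.003] [0.763 0.195 0.198] [179. 190. 195.]
scene middle_cover_mid [441. 178.] 0.92 1357 [ 0.158  0.231 -0.004] [0.295 0.363 0.058] [117.  53. 107.]
scene middle_cover_mid [454. 272.] 0.6 2856 [ 0.467  0.258 -0.004] [0.673 0.411 0.057] [162. 173. 178.]
scene small_cover_mid [256. 243.] 0.89 1083 [ 0.494 -0.177 -0.004] [ 0.65  -0.064  0.064] [131. 142. 147.]
scene bowl_mid [190. 209.] 0.83 1168 [ 0.408 -0.394 -0.004] [ 0.601 -0.252  0.057] [154. 165. 170.]
0.5 [0.24340438 0.54833418 0.22257931] [ 8.38374658e-01  5.45094414e-01 -9.88577679e-05  5.14768657e-05]
```

View pics/a.png

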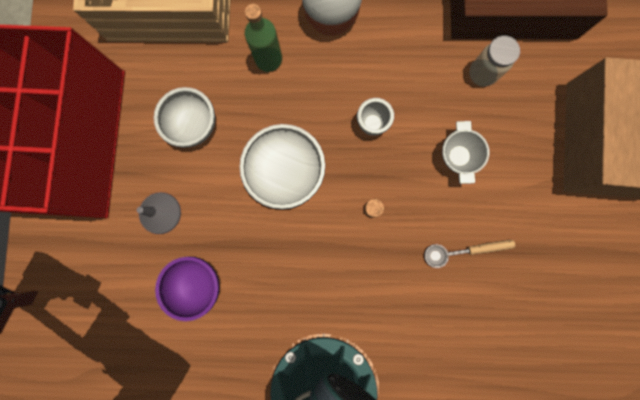

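View pics/b.png

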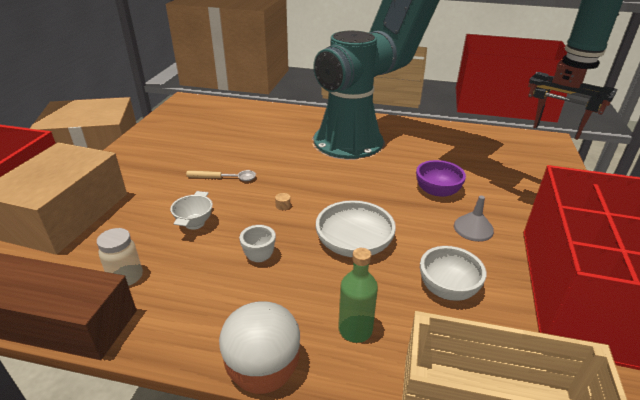

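The middle cover could be either the purple bowl at top (188,288), which is the look-alike to leave alone, or the aluminium one at (188,117), which I choose. The large cover is at (282,163). The small one is at (378,115), and the eared bowl at (467,150) is the bystander. Next I fit the rims and check with the wrist camera.

```bash
cat >> h.py <<'E'
from scipy.optimize import least_squares
def rim(W,c0,rad,h):
    """centre of rim (outer radius rad, top height h) from top-surface points, mid-band radius rad-4mm"""
    c=np.array(c0,float)
    for _ in range(4):
        d=np.hypot(W[...,0]-c[0],W[...,1]-c[1])
        m=(abs(d-rad+.004)<.010)&(abs(W[...,2]-h)<.005)
        p=W[m]
        c=least_squares(lambda q:np.hypot(p[:,0]-q[0],p[:,1]-q[1])-rad+.004,c,loss="soft_l1",f_scale=.002).x
    return c,len(p),np.median(p[:,2])
G=dict(L=((.4985,.10),.095,.048),M=((.602,.325),.068,.056),S=((.606,-.11),.040,.062))
Q=np.array([1.,0,0,0])
E
python3 - <<'E'
from h import *
c=capture("top");W=cloud(c)
for k in G: print(k,rim(W,*G[k]))
for y0,y1 in((.4,.5),(.5,.6),(.6,.75)):
  m=(W[...,1]>y0)&(W[...,1]<y1)&(W[...,0]>.3)&(W[...,0]<.75); print(y0,np.nanmax(W[m][:,2]))
m=(W[...,0]>.65)&(W[...,0]<.9)&(abs(W[...,1])<.45)
p=W[m]; p=p[p[:,2]>.1]; 
for y in np.arange(-.45,.45,.1):
  q=p[(p[:,1]>y)&(p[:,1]<y+.1)]; print(round(y,2),len(q), (q.min(0).round(3),q.max(0).round(3)) if len(q) else "")
for P in((.54,.325,.2),(.434,.1,.2),(.57,-.11,.2),(.46,.1,.2)):
  for q in(Q,np.array([0,1.,0,0])): 
    s=inverse_kinematics(P,q); print(P,q,None if s is None else np.round(s,2))
c=capture("scene");W=cloud(c)
for k in G: print(k,rim(W,*G[k]))
move_ptp([.50,.26,.32],Q)
c=capture("wrist");W=cloud(c)
for k in G:
  try: print(k,rim(W,*G[k]))
  except Exception as e: print(k,e)
cv2.imwrite("pics/c.png",c["image"]); print(current_clock())
E
```

```text
L (array([0.4935656 , 0.09986823]), 950, np.float64(0.047823802101257175))
M (array([0.60114667, 0.32395499]), 691, np.float64(0.0556957614374412))
S (array([ 0.60595782, -0.10465635]), 387, np.float64(0.06204637141857575))
0.4 0.20209006681174024
0.5 0.20360102620044587
0.6 0.20174624850046377
-0.45 1008 (array([ 0.702, -0.449,  0.1  ]), array([ 0.851, -0.35 ,  0.115]))
-0.35 396 (array([ 0.708, -0.35 ,  0.1  ]), array([ 0.85 , -0.29 ,  0.113]))
-0.25 0 
-0.15 11 (array([ 0.841, -0.055,  0.1  ]), array([ 0.849, -0.05 ,  0.104]))
-0.05 493 (array([ 0.816, -0.048,  0.1  ]), array([0.85 , 0.05 , 0.121]))
0.05 792 (array([0.729, 0.112, 0.1  ]), array([0.792, 0.15 , 0.204]))
0.15 434 (array([0.729, 0.15 , 0.1  ]), array([0.849, 0.25 , 0.203]))
0.25 594 (array([0.805, 0.25 , 0.1  ]), array([0.831, 0.35 , 0.134]))
0.35 511 (array([0.805, 0.35 , 0.1  ]), array([0.816, 0.45 , 0.133]))
(0.54, 0.325, 0.2) [1. 0. 0. 0.] [ 0.43  0.42  1.47 -0.    1.25  0.43]
(0.54, 0.325, 0.2) [0. 1. 0. 0.] [ 0.43  0.42  1.47 -0.    1.25 -2.71]
(0.434, 0.1, 0.2) [1. 0. 0. 0.] [ 0.07  0.16  1.86 -0.    1.12  0.07]
(0.434, 0.1, 0.2) [0. 1. 0. 0.] None
(0.57, -0.11, 0.2) [1. 0. 0. 0.] [-0.31  0.35  1.58 -0.    1.21 -0.31]
(0.57, -0.11, 0.2) [0. 1. 0. 0.] [-0.31  0.35  1.58 -0.    1.21  2.83]
(0.46, 0.1, 0.2) [1. 0. 0. 0.] [ 0.07  0.2   1.81 -0.    1.14  0.07]
(0.46, 0.1, 0.2) [0. 1. 0. 0.] None
L (array([0.49738186, 0.10108774]), 585, np.float64(0.04586917437412551))
M (array([0.60526725, 0.32536575]), 607, np.float64(0.05407312303483457))
S (array([ 0.60938999, -0.10379648]), 287, np.float64(0.059933410318038706))
L (array([0.4943349 , 0.10126109]), 1708, np.float64(0.047501537218726096))
M (array([0.60186589, 0.32485189]), 2164, np.float64(0.0554706333880732))
S (array([ 0.606, -0.11 ]), 0, np.float64(nan))
2.125
  return _methods._mean(a, axis=axis, dtype=dtype,
  ret = ret.dtype.type(ret / rcount)
```

View pics/c.png

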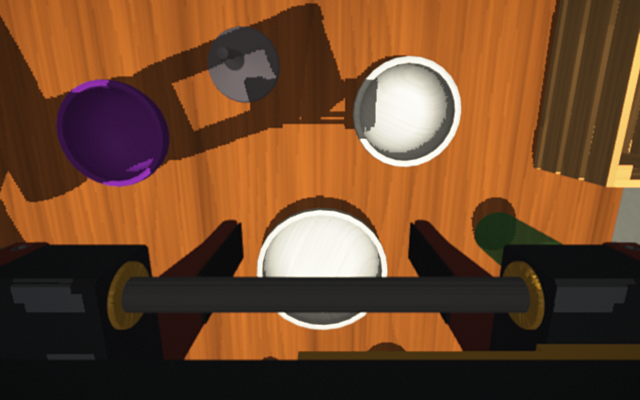

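The wrist view confirms the aluminium middle cover at (407,110), the purple one apart from it at (113,132), and the large one at (322,270). I grip the middle cover on its near (-x) rim.

Run:
```python
from h import *
cx,cy=.6016,.3245
gx=cx-.064
move_gripper(.036)
move_ptp([gx,cy,.12],Q)
print("hit",servo_line([gx,cy,.038],rate=.1,contact_N=6),current_position().__array__().round(4))
move_gripper(0.0)
print("gap",current_finger_gap(),current_force())
servo_line([gx,cy,.043],rate=.03)
print(current_finger_gap(),current_force(),current_torque())
servo_line([gx,cy,.16],rate=.1)
print(current_finger_gap(),current_force(),current_torque(),current_clock())
for n in("scene","wrist"):
    c=capture(n);cv2.imwrite(f"pics/d_{n}.png",c["image"]);W=cloud(c)
    # plane fit of the held rim
    m=(W[...,2]>.12)&(W[...,2]<.22)&(np.hypot(W[...,0]-cx,W[...,1]-cy)<.085)
    p=W[m&(np.hypot(W[...,0]-cx,W[...,1]-cy)>.055)&(W[...,0]>cx)]
    t=p[p[:,2]>.15]
    print(n,len(p),p[:,2].max() if len(p) else 0,np.percentile(p[:,2],[5,50,95]) if len(p) else 0)
    if len(t)>20: print(np.linalg.lstsq(np.c_[t[:,:2]-[cx,cy],np.ones(len(t))],t[:,2],rcond=None)[0])
a=cv2.imread("pics/d_scene.png");b=cv2.imread("pics/d_wrist.png")
cv2.imwrite("pics/d.png",np.hstack([a[130:350,280:600],b[:220,200:520]]))
```

```text
hit False [0.5382 0.3247 0.0386]
gap 0.0064128571916926835 [0.87594873 0.42448685 2.0717625 ]
0.006415190509691426 [-0.6675665   0.46211767 -2.34805716] [-0.01189293  0.25238947  0.04703366]
0.006989789253894239 [-0.71605138  0.18489809 -2.29889102] [-0.03549943  0.22809775  0.02982976] 7.1
scene 1009 0.17691057146371636 [0.13943273 0.1654129  0.17513441]
[-0.10821179  0.01874484  0.17231838]
wrist 12033 0.17790881432412628 [0.14375182 0.16866068 0.17605007]
[-0.08138851  0.05975223  0.17209095]
```

View pics/d.png

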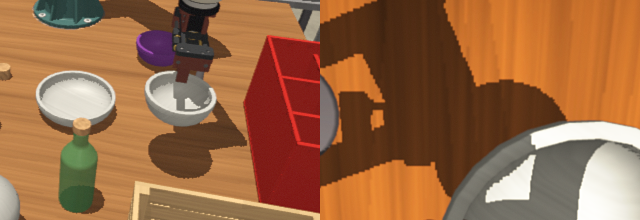

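The middle cover is held at its near rim and sags a little on the far side. I'll measure the tilt, level it with the wrist, and carry it over the large cover.

```bash
cat >> h.py <<'E'
from scipy.spatial.transform import Rotation as Ro
def heldrim(W,c0,rad,z0):
    """plane (tilt x,y, z at centre) and centre of a held rim: highest point per azimuth"""
    c=np.array(c0,float)
    for _ in range(4):
        dx,dy=W[...,0]-c[0],W[...,1]-c[1]; d=np.hypot(dx,dy)
        m=(abs(d-rad+.004)<.009)&(abs(W[...,2]-z0)<.018)&(dx>-.5*rad)   # keep off the fingers
        p=W[m]; a=np.round(np.degrees(np.arctan2(p[:,1]-c[1],p[:,0]-c[0]))/6)
        t=np.array([np.median(np.sort(p[a==k],0)[-0:] if 0 else p[a==k][p[a==k][:,2]>p[a==k][:,2].max()-.0025],0) for k in np.unique(a) if (a==k).sum()>8])
        A=np.c_[t[:,:2]-c,np.ones(len(t))]
        pl=least_squares(lambda q:A@q-t[:,2],[0,0,z0],loss="soft_l1",f_scale=.001).x
        r=p[abs(p[:,2]-np.c_[p[:,:2]-c,np.ones(len(p))]@pl)<.002]
        c=least_squares(lambda q:np.hypot(r[:,0]-q[0],r[:,1]-q[1])-rad+.004,c,loss="soft_l1",f_scale=.002).x
    return pl,c,len(t),len(r)
E
python3 - <<'E'
from h import *
cx,cy=.6016,.3245
p=np.array(current_position())
for n in("wrist","top","scene"):
    try: print(n,heldrim(cloud(capture(n)),(cx,cy),.068,.174))
    except Exception as e: print(n,repr(e))
# level: rotate about world y
c=capture("wrist");pl,cc,*_=heldrim(cloud(c),(cx,cy),.068,.174)
ang=np.arctan(pl[0])  # slope dz/dx negative -> rotate by  +ang about y (Ry(b) gives slope -tan b)
q=(Ro.from_euler("y",ang)*Ro.from_quat(Q)).as_quat()
if abs(ang)<.15:
    servo_line(p+[0,0,.03],q,rate=.05)
    for n in("wrist","top"):
        try: print(n,heldrim(cloud(capture(n)),cc,.068,.178+.03))
        except Exception as e: print(n,repr(e))
print(current_position(),current_orientation(),current_finger_gap(),current_clock())
E
```

```text
wrist (array([-0.0078752 ,  0.00605143,  0.17561987]), array([0.59934413, 0.31784488]), 33, 6769)
top (array([-0.01116622,  0.00253498,  0.17683857]), array([0.59992754, 0.31748438]), 27, 289)
scene (array([-0.00667259,  0.00251893,  0.17484748]), array([0.60346708, 0.31823714]), 40, 390)
wrist (array([-0.00026403,  0.00905485,  0.20595945]), array([0.59909848, 0.31780958]), 33, 6770)
top (array([-0.00318849, -0.00107095,  0.20647617]), array([0.5990866 , 0.31726024]), 27, 354)
[0.53681363 0.32410149 0.18878653] [9.99997746e-01 2.29711159e-05 2.11667636e-03 1.67533294e-04] 0.006080309360671938 8.2333
```

The tilt is negligible (<0.5°). The centre offset was measured the same in all the cameras, so I use it to place the cover.

Run:
```python
from h import *
L=np.array([.494,.1005]); off=np.array([.0623,-.0065])
q=np.array(current_orientation()); g=L-off
move_ptp([*g,.20],q)
servo_line([*g,.12],rate=.12)
rs=[]
for n in("wrist","top"):
    try: W=cloud(capture(n)); h=heldrim(W,L,.068,.137); rs.append(h[1]); print(n,h,rim(W,L,.095,.048))
    except Exception as e: print(n,repr(e))
p=np.array(current_position());print(p,current_force(),current_finger_gap(),current_clock())
cv2.imwrite("pics/e.png",capture("scene")["image"][120:350,180:560])
```

```text
wrist (array([-0.00063367,  0.00760027,  0.13715517]), array([0.49453018, 0.10100981]), 33, 6766) (array([0.49442999, 0.09949295]), 3946, np.float64(0.04752492264498477))
top (array([ 0.00495956, -0.01150667,  0.13800836]), array([0.49561899, 0.10099417]), 18, 199) (array([0.49380762, 0.10063343]), 424, np.float64(0.04822289405961925))
[0.43264095 0.1072365  0.12072868] [ 0.25188244 -0.83689466 -3.29522568] 0.006715293934685112 10.1083
```

View pics/e.png

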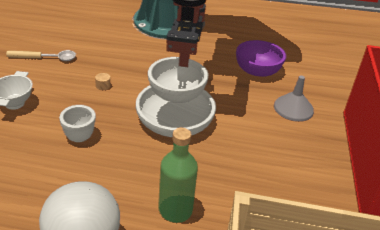

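The cover hangs level and is centred to about 1 mm over the large one. I lower it with a contact stop.

Run:
```python
from h import *
p=np.array(current_position()); p[0]-=.0007
print(servo_line([p[0],p[1],.054],rate=.08,contact_N=5),current_position())
print(servo_line([p[0],p[1],.038],rate=.015,contact_N=2.5),current_position(),current_force())
c=capture("wrist");W=cloud(c)
print(heldrim(W,(.4938,.1005),.068,.061),rim(W,(.494,.1),.095,.048),current_finger_gap(),current_clock())
```

```text
False [0.43219885 0.10720903 0.05430942]
True [0.43144548 0.10716091 0.04301699] [0.16960713 0.18919449 3.55695697]
(array([0.00989104, 0.00690556, 0.06047675]), array([0.49342267, 0.10078027]), 33, 6784) (array([0.49278938, 0.09933373]), 11673, np.float64(0.0474650967907062)) 0.006694224921847384 11.9083
```

```bash
python3 - <<'E'
from h import *
p=np.array(current_position())
move_gripper(.016); print(current_finger_gap(),current_force())
servo_line([p[0],p[1],.075],rate=.04,contact_N=6)
servo_line([p[0],p[1],.20],rate=.2)
c=capture("top");W=cloud(c)
print("M",rim(W,(.494,.1),.068,.061),"L",rim(W,(.494,.1),.095,.048))
s=heldrim(W,(.494,.1),.068,.061);print(s)
move_ptp([.542,-.105,.24],Q)
c=capture("wrist");W=cloud(c)
print("S",rim(W,(.606,-.105),.040,.062)); cv2.imwrite("pics/f.png",c["image"])
c=capture("top");W=cloud(c)
print("S",rim(W,(.606,-.105),.040,.062),"M",rim(W,(.494,.1),.068,.061),"L",rim(W,(.494,.1),.095,.048),heldrim(W,(.494,.1),.068,.061))
cv2.imwrite("pics/f2.png",c["image"][60:260,180:520]); print(current_clock())
E
python3 -c "
import cv2,numpy as np
a=cv2.imread('pics/f.png');b=cv2.imread('pics/f2.png')
cv2.imwrite('pics/fc.png',np.vstack([cv2.resize(a,(480,300)),cv2.resize(b,(480,282))]))"
```

```text
0.01603682173983822 [-0.4259284   0.50700572 -0.28757294]
M (array([0.49444686, 0.10094571]), 358, np.float64(0.06087661123150092)) L (array([0.49356305, 0.10065942]), 506, np.float64(0.04819608706731793))
(array([-0.00233285, -0.00651445,  0.06214876]), array([0.49476888, 0.1010594 ]), 22, 150)
S (array([ 0.60658773, -0.10468671]), 1655, np.float64(0.061548692218381586))
S (array([ 0.605945  , -0.10495006]), 103, np.float64(0.06171860335997404)) M (array([0.49454732, 0.09981666]), 374, np.float64(0.060854998454109265)) L (array([0.49339144, 0.09907345]), 509, np.float64(0.047910486961409114)) (array([-0.0110056 , -0.00614231,  0.06269905]), array([0.49439655, 0.10019768]), 24, 184)
15.1417
```

View pics/fc.png

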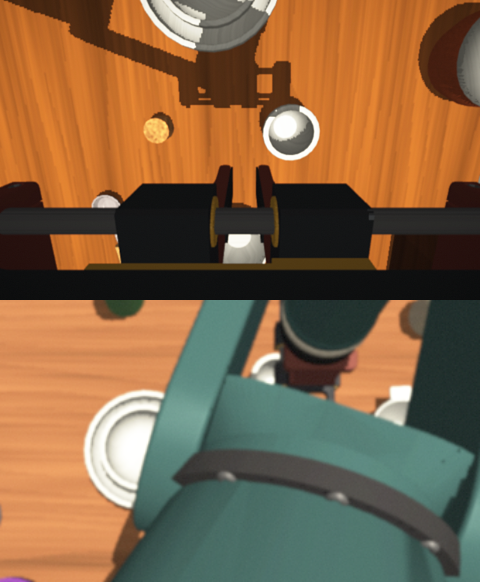

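The middle cover is nested: rim at 61 mm, level, offset about 1 mm. Next is the small one.

Run:
```python
from h import *
S=np.array([.6063,-.1048]); gx,gy=S[0]-.036,S[1]
move_gripper(.030)
move_ptp([gx,gy,.13],Q)
print("hit",servo_line([gx,gy,.044],rate=.1,contact_N=6),current_position())
move_gripper(0.0)
print("gap",current_finger_gap(),current_force())
servo_line([gx,gy,.05],rate=.03)
servo_line([gx,gy,.19],rate=.12)
print(current_finger_gap(),current_force(),current_position())
for n in("wrist","top","scene"):
    try: print(n,heldrim(cloud(capture(n)),S,.040,.208))
    except Exception as e: print(n,repr(e))
L=np.array([.4944,.1004]); g=L-[.036,0]
move_ptp([*g,.20],Q); servo_line([*g,.14],rate=.12)
for n in("wrist","top"):
    try: W=cloud(capture(n)); print(n,heldrim(W,L,.040,.158),"M",rim(W,L,.068,.061),"L",rim(W,L,.095,.048))
    except Exception as e: print(n,repr(e))
print(current_position(),current_finger_gap(),current_clock())
cv2.imwrite("pics/g.png",capture("scene")["image"][120:350,180:560])
```

```text
hit False [ 0.57088266 -0.10499072  0.0446624 ]
gap 0.008736536892867016 [-0.46326246  0.02692502  2.65967186]
0.00878705946515723 [-0.32645764  0.11537883 -0.83492241] [ 0.56965793 -0.10461534  0.18915028]
wrist (array([-0.0009703 ,  0.00432364,  0.20606186]), array([ 0.60498143, -0.10498774]), 24, 3034)
top IndexError('too many indices for array: array is 1-dimensional, but 2 were indexed')
scene (array([-0.00499951,  0.00825557,  0.20475191]), array([ 0.6083315 , -0.10364681]), 23, 184)
wrist (array([-0.00128788,  0.00051339,  0.15724459]), array([0.49442635, 0.09948494]), 24, 3044) M (array([0.49525127, 0.10028365]), 3273, np.float64(0.06051702065197019)) L (array([0.4941544 , 0.09922922]), 4983, np.float64(0.047444469305407966))
top (array([0.00773436, 0.17079217, 0.16432993]), array([0.49466426, 0.09952145]), 7, 80) M (array([0.49464494, 0.1008539 ]), 282, np.float64(0.06071373301997027)) L (array([0.49356496, 0.10065513]), 422, np.float64(0.0481695277335145))
[0.45943159 0.10017885 0.14073878] 0.008805798220046427 21.1
```

View pics/g.png

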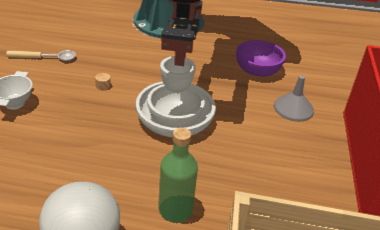

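The small cover hangs level and centred (~1 mm), with contact expected at TCP z ≈ 0.055.

```bash
python3 - <<'E'
from h import *
p=np.array(current_position()); x,y=.459,p[1]+.0008
print(servo_line([x,y,.066],rate=.08,contact_N=5),current_position())
hit=servo_line([x,y,.050],rate=.015,contact_N=2.5); z=current_position()
print(hit,z,current_force())
W=cloud(capture("wrist"))
h=heldrim(W,(.4945,.1002),.040,.072);print(h)
if hit and abs(h[0][2]-.0717)<.003:
    move_gripper(.017); print(current_finger_gap(),current_force())
    servo_line([x,y,.09],rate=.04,contact_N=6)
    servo_line([x,y,.20],rate=.2)
    move_ptp([.42,-.25,.30],Q)
    c=capture("top");W=cloud(c);C=(.494,.1)
    for n in("top","scene"):
        c=capture(n);W=cloud(c);print(n,[rim(W,C,.040,.0715),rim(W,C,.068,.061),rim(W,C,.095,.048)],heldrim(W,C,.040,.072))
        cv2.imwrite(f"pics/h_{n}.png",c["image"])
print(current_clock())
E
python3 -c "
import cv2,numpy as np
a=cv2.imread('pics/h_top.png');b=cv2.imread('pics/h_scene.png')
cv2.imwrite('pics/hc.png',np.vstack([a[60:330,130:530],b[130:350,150:550]]))"
```

```text
False [0.45943955 0.10113237 0.06637244]
True [0.45822406 0.10108923 0.0542845 ] [-1.36678539  0.23642852  3.98437705]
(array([1.07517741e-02, 3.09558076e-05, 7.18385316e-02]), array([0.49340988, 0.10072636]), 24, 3085)
0.016875251454640926 [ 0.45345097  0.25691644 -0.165052  ]
top [(array([0.49393856, 0.10017159]), 393, np.float64(0.07203985754939572)), (array([0.49454266, 0.10036898]), 689, np.float64(0.06098360446425109)), (array([0.49351742, 0.09984527]), 962, np.float64(0.047993643966738914))] (array([-0.04377068, -0.0288864 ,  0.07439346]), array([0.49413483, 0.10020174]), 8, 150)
scene [(array([0.49770967, 0.10147868]), 254, np.float64(0.06986064364344308)), (array([0.49837654, 0.10164333]), 432, np.float64(0.0589195426423835)), (array([0.49704663, 0.10093634]), 560, np.float64(0.046102489003122804))] (array([0.12689806, 0.02357478, 0.06645509]), array([0.49692566, 0.10164847]), 14, 91)
26.6667
```

View pics/hc.png

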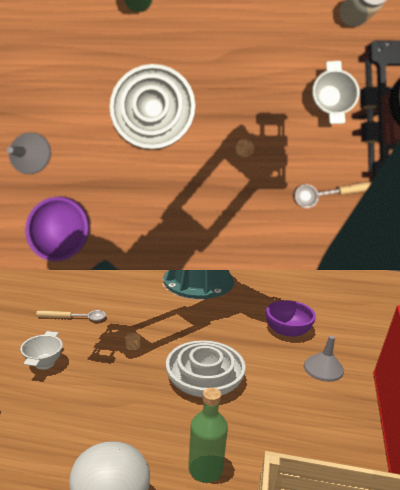

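Run:
```python
from h import *
W=cloud(capture("top"))
for r,z in((.040,.072),(.068,.061)):
    d=np.hypot(W[...,0]-.494,W[...,1]-.1002); p=W[(abs(d-r+.004)<.0035)&(abs(W[...,2]-z)<.006)]
    A=np.c_[p[:,:2]-[.494,.1002],np.ones(len(p))]
    print(least_squares(lambda q:A@q-p[:,2],[0,0,z],loss="soft_l1",f_scale=.001).x,len(p))
close_job(); print(current_clock())
```

```text
[-0.00124266  0.0036308   0.07216602] 346
[-0.0014892  -0.00284718  0.06106064] 582
the job is handed in; nothing more can be done
the job is handed in; nothing more can be done
```

The three covers are stacked as asked, and the job is handed in, at about 27 s of the 64 s limit. I set the middle cover into the large one first, then the small cover into the middle one. Each was pinched by its near rim, lowered at about 15 mm/s until light contact (wrist force under 4 N), then released.

**Last checks (top camera):**
- **Seating:** the rims stand at 72, 61 and 48 mm, which matches full nesting.
- **Level and centring:** the small and middle covers are tilted less than 0.3°, and all three centres agree to about 1 mm.
- **Large cover:** it is within about 1 mm of where it started.
- **Bystanders:** the eared bowl and the purple look-alike appear where they were in the pictures. I did not re-measure them.

**Readings that disagreed:**
- **Scene camera:** it reads about 4 mm farther in x and 2 mm lower than the other cameras, but by the same amount for everything.
- **First tilt fits:** the first fits of the released small cover gave up to about 7° of tilt from only a few points. A fit to all its rim points showed it level.
- **Middle cover in the grip:** it had turned about 6 mm sideways when lifted, and I corrected for that when placing it.

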